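# Load the relay test tray and hold the enabling pad

## Task

Make up the shallow test tray to exactly three relays: one already lies in it, so add two of the three identical ones from the bench, each lying flat on the tray's floor (not stacked), and leave the spare relay and everything else where it is. Then press the sprung black enabling pad half-way down, about 10 mm, until its top is level with the top of the little index post beside it, and never to the bottom, because that trips it. Finish while still holding the pad at half travel: do not let go.

Things in the scene. Friction and masses are not known exactly. Their poses are not given: they have to be found in the camera images.
- relay_a_mid (a point): first relay on the bench, plug-in relay, a plain block 20 (its x) x 28 (its y) x 15 high mm, 14 to 25 g; this point is its centre, half-way up; z up, standing on its broad face
- relay_b_mid (a point): second relay on the bench, identical: plug-in relay, a plain block 20 (its x) x 28 (its y) x 15 high mm, 14 to 25 g; this point is its centre, half-way up; z up, standing on its broad face
- relay_c_mid (a point): third relay on the bench, identical: plug-in relay, a plain block 20 (its x) x 28 (its y) x 15 high mm, 14 to 25 g; this point is its centre, half-way up; z up, standing on its broad face
- relay_loaded_mid (a point): the relay that already lies flat in the tray, anywhere along its length, identical: plug-in relay, a plain block 20 (its x) x 28 (its y) x 15 high mm, 14 to 25 g; this point is its centre, half-way up; z up, standing on its broad face
- test_tray: open aluminium tray with a dark rubber floor, fixed to the bench; outside 98 (x) x 178 (y) x 18 high mm, walls 4 mm, inside 90 x 170 mm, inner floor 4 mm above the origin (so 14 mm deep); origin at the centre of its underside on the bench, x across, y along its length; two small screw lugs reach 17 mm beyond its short ends
- pad_top (a point): centre of the top face of the enabling pad, a flat black disc 46 mm in diameter and 10 mm thick on a steel stem above a grey box (64 along x, 96 along y, 36 high mm, fixed); unpressed, it stands 67 mm above the bench, and this point moves down with the pad; axes are those of the box, y toward the index post; taller instrument cases stand some 10 cm behind it (+x)
- pad (a joint): downward travel of the pad in m: 0 = released, 0.010 = half-way, 0.020 = bottom (trips). A spring returns it: about 3 N to start it, plus 0.6 N per mm, so about 9 N holds it half-way and 15 N bottoms it
- index_top (a point): top of the fixed steel index post (8 mm thick) 44 mm from the pad's axis, on the box's +y side, 57 mm above the bench: exactly the height of the pad's top face when it is half-way down
- heat_sink: loose finned aluminium heat sink 40x40x23 mm, to be left alone; origin at the centre of its underside
- vial: loose glass vial with a cap, 21 mm across and 42 mm high, standing, to be left alone; origin at the centre of its underside
- cutters: loose pair of side cutters, 126x48x12 mm, to be left alone; origin at the centre of its underside

How it is judged:
On the way, in this order (a step that is already met when the one before it is completed fails the run):
1. exactly three relays lie flat and released in the tray, the spare one still in its place (x of relay_loaded_mid in the frame of test_tray between -0.042 and 0.042 m and y of relay_loaded_mid in the frame of test_tray between -0.082 and 0.082 m and z of relay_loaded_mid in the frame of test_tray between 0.008 and 0.0155 m and angle between relay_loaded_mid's own z axis and vertical below 0.15 rad and contact force between the fingers and relay_loaded below 0.05 N and ((x of relay_a_mid in the frame of test_tray between -0.042 and 0.042 m and y of relay_a_mid in the frame of test_tray between -0.082 and 0.082 m and z of relay_a_mid in the frame of test_tray between 0.008 and 0.0155 m and angle between each of relay_a_mid, relay_b_mid's own z axis and vertical below 0.15 rad and x of relay_b_mid in the frame of test_tray between -0.042 and 0.042 m and y of relay_b_mid in the frame of test_tray between -0.082 and 0.082 m and z of relay_b_mid in the frame of test_tray between 0.008 and 0.0155 m and contact force between the fingers and relay_a below 0.05 N and contact force between the fingers and relay_b below 0.05 N and distance of relay_c_mid from where it was at the start of the episode below 0.03 m) or (x of relay_a_mid in the frame of test_tray between -0.042 and 0.042 m and y of relay_a_mid in the frame of test_tray between -0.082 and 0.082 m and z of relay_a_mid in the frame of test_tray between 0.008 and 0.0155 m and angle between each of relay_a_mid, relay_c_mid's own z axis and vertical below 0.15 rad and x of relay_c_mid in the frame of test_tray between -0.042 and 0.042 m and y of relay_c_mid in the frame of test_tray between -0.082 and 0.082 m and z of relay_c_mid in the frame of test_tray between 0.008 and 0.0155 m and contact force between the fingers and relay_a below 0.05 N and contact force between the fingers and relay_c below 0.05 N and distance of relay_b_mid from where it was at the start of the episode below 0.03 m) or (x of relay_b_mid in the frame of test_tray between -0.042 and 0.042 m and y of relay_b_mid in the frame of test_tray between -0.082 and 0.082 m and z of relay_b_mid in the frame of test_tray between 0.008 and 0.0155 m and angle between each of relay_b_mid, relay_c_mid's own z axis and vertical below 0.15 rad and x of relay_c_mid in the frame of test_tray between -0.042 and 0.042 m and y of relay_c_mid in the frame of test_tray between -0.082 and 0.082 m and z of relay_c_mid in the frame of test_tray between 0.008 and 0.0155 m and contact force between the fingers and relay_b below 0.05 N and contact force between the fingers and relay_c below 0.05 N and distance of relay_a_mid from where it was at the start of the episode below 0.03 m))), for 0.2 s.
2. the pad is held about half-way down (value of joint pad between 0.006 and 0.014 m and contact force between any of the fingers, the arm and pad above 3 N), for 0.5 s.
At the end, for the whole second after the job is handed in: The relay that was in the tray and exactly two of the others lie flat on the tray's floor within its walls, released; the third has moved less than 30 mm; the robot holds the pad 6 to 14 mm down, pressing it with more than 3 N, through the last second (all of step 1 and all of step 2); the arm keeps its last pose, push and grip.
It fails at once if the pad is pressed to the bottom (more than 18.5 mm) (value of joint pad above 0.0185 m).
It fails at once if the heat sink is moved more than 30 mm (distance of heat_sink from where it was at the start of the episode above 0.03 m).
It fails at once if the vial is moved more than 30 mm (distance of vial from where it was at the start of the episode above 0.03 m).
It fails at once if the pair of cutters is moved more than 30 mm (distance of cutters from where it was at the start of the episode above 0.03 m).
It also fails if it takes over 64 s, if anything falls off the work surface, if the arm or the gripper's body presses on something with over 40 N, if the wrist force passes 120 N, or if a joint passes its speed limit or range.

## Robot

A 6-joint arm with a two-finger parallel gripper is mounted at the origin on a cart in front of the work surface, level with it; the furniture and walls round the work are solid. World frame = base frame: x ahead of the robot, y to its left, z up, the work surface at z = 0. Lengths are in m, angles in rad, forces in N, time in s.
With the tool pointing down it reaches from about 0.35 to 0.85 m from the base axis. Payload 8.1 kg.
Tool frame: the origin (TCP) lies between the finger pads; the fingertips stand 22 mm ahead of it and the grasp point (between the pads) lies 3 mm ahead of it; z points along the fingers, y is the line along which they close (so a half turn about z gives the same grasp; the last joint's range is limited). The gripper opens to 93 mm and grips with 3 to 60 N. Pads are 15 mm wide; open, the fingers measure 128 mm over their backs; the gripper's body (75 mm by 188 mm) begins 65 mm behind the grasp point.
Start: joints at [-1.274, 0.13, 1.488, -0, 1.523, -0.085], TCP at [0.224, -0.557, 0.241] pointing down, gripper open.
Joint ranges: [-2.96, 2.96], [-0.89, 2.26], [0.02, 2.5], [-1.34, 4.48], [0, 2.73], [-2.66, 2.66]. Speed limits (rad/s): [2.39, 2.39, 2.79, 3.14, 3.14, 3.14].

## Interface

Orientations are given as [roll, pitch, yaw] about the fixed x, y, z axes, in that order (R = Rz(yaw) Ry(pitch) Rx(roll)).
In Python, from cell import robot, kinematics, readout, snapshot, camera_params, job, finder gives the robot as it stands. Calls block until the motion is done:
- robot.reach(position, orientation): joint-space move of the TCP to a pose.
- robot.move_l(position, rot=None, feed=0.15, f_stop=None): straight line of the TCP; rot=None keeps the orientation; feed is the mean speed in m/s. With f_stop (N) it stops when the force on the tool has changed by that much, and returns True; else False.
- robot.movej(angles): joint-space move.
- robot.open_jaws() and robot.close(grip_force=None): open the fingers fully, or close them until they stop; grip_force is the grip in N (None keeps the last).
- robot.dwell(seconds).
- kinematics.solve_ik(position, orientation): joint angles nearest the present ones, or None.
- readout.sense(): the state.
- snapshot(name): name is "side" or "top"; returns the picture (480x640x3 uint8, red, green, blue); there is no depth.
- camera_params(name): a dict with "mtx" (3x3 intrinsics, pixels), "position" and "attitude" of the camera in the world. Camera axes: x right, y down, z forward; pixel columns grow to the right and rows downward; lengths in m; the calibration is good to about 2 mm. A picture is of the moment at which its call begins. camera_params takes no time and is no camera call.
A pose or a line that the arm cannot do raises robot.Unreachable and nothing moves.
- job.job_done(): hands the job in; it is judged then, once.
Trained networks look in the newest picture that a camera, given by its name, has taken for a name from the list of things; names that differ only in an ending like _2 or _b are one class to them, and where a whole thing is asked for, a point or a joint stands for the part that bears it (a point fixed in the world has none). Each returns a list of dicts, best first, with "confidence" (0 to 1); they miss things now and then, are a little off and sometimes report something else, mostly with a low value. They report only what shows in the picture. A call takes as long as a camera call.
- finder.find_in(camera, name): "point" ([x, y, z] in m, in world coordinates, good to about 4 mm: the middle of the surface that is visible of it).
- finder.place_of(camera, name): "point" ([x, y, z] in m, in world coordinates, good to about 4 mm: a listed point, or the origin of a listed thing).
The state is a dict: "clock": time; "joint_positions": joint angles; "dq": joint speeds; "joint_torque": joint torques, N m; "position": TCP position; "ee_rot": TCP orientation; "contact_force": force on the tool from outside, world axes, zero at the start; "moment": the same for the moment, N m; "grip_width": finger opening in m; "finger_force": force on a finger pad.
Only numpy, scipy, OpenCV 4.12 (cv2) and the standard library are available. Lean on these libraries where they do the work, as an engineer would, in place of code of your own. Each camera call takes 0.05 s, during which the arm holds its last target. There are 200 camera calls.

## Working session

There is one attempt and no reset: what is moved stays moved. The work goes in short steps, each a Python script; the robot and the scene stay as the last script left them, time stands still between calls to the robot, and variables do not carry over. Pictures are saved under pics/ and viewed, at most 10 in all, crops included, and the job is handed in when it is done.

```bash
mkdir -p pics; ls
python3 - <<'E'
from cell import *
import cv2
for c in("top","side"):
    im=snapshot(c); cv2.imwrite(f"pics/{c}1.png",im[:,:,::-1])
    p=camera_params(c); print(c,p)
    for n in ("relay_a_mid","relay_loaded_mid","test_tray","pad_top","index_top","heat_sink","vial","cutters"):
        try: print(n,[(list(map(lambda v:round(float(v),4),d["point"])),round(d["confidence"],2)) for d in finder.place_of(c,n)])
        except Exception as e: print(n,e)
print(readout.sense())
E
```

```text
pics
top {'mtx': array([[611.57525682,   0.        , 329.99757247],
       [  0.        , 611.57525682, 230.72038698],
       [  0.        ,   0.        ,   1.        ]]), 'position': array([0.31580553, 0.00429162, 1.64921526]), 'attitude': array([-3.01150488,  0.02093758, -1.59078383])}
relay_a_mid [([0.4248, 0.339, 0.0075], 0.43)]
relay_loaded_mid [([0.5834, 0.2851, 0.0117], 0.61), ([0.448, 0.1384, 0.0074], 0.5)]
test_tray [([0.5717, 0.2631, 0.0016], 0.77)]
pad_top [([0.3881, -0.3113, 0.0671], 0.67), ([0.5818, 0.2885, 0.012], 0.67)]
index_top [([0.3845, -0.2586, 0.0579], 0.93)]
heat_sink [([0.4331, -0.0244, -0.0012], 0.63)]
vial [([0.3637, 0.1643, 0.0017], 0.39)]
cutters [([0.6879, 0.3369, 0.0011], 0.75)]
side {'mtx': array([[624.89356845,   0.        , 319.94329449],
       [  0.        , 624.89356845, 232.89509087],
       [  0.        ,   0.        ,   1.        ]]), 'position': array([ 0.437634  , -0.96578555,  0.86406623]), 'attitude': array([-2.26031015, -0.01335133, -0.09302478])}
relay_a_mid [([0.4249, 0.3415, 0.0114], 0.51)]
relay_loaded_mid []
test_tray [([0.5734, 0.2655,
[... 228 characters left out ...]
], 0.76)]
{'clock': 0.9, 'joint_positions': array([-1.27440795e+00,  1.30373124e-01,  1.48818527e+00, -1.34600425e-05,
        1.52298164e+00, -8.54108069e-02]), 'dq': array([-0.00044573,  0.00018354,  0.00024989, -0.0012085 ,  0.0001069 ,
       -0.00034569]), 'joint_torque': array([-2.34753916e-04, -5.59756386e+01, -4.92056751e+01,  7.65670091e-02,
        2.24893377e-02,  1.17848583e-05]), 'position': array([ 0.2235703 , -0.55681172,  0.24065938]), 'ee_rot': array([3.14154138e+00, 1.78840676e-05, 3.81799826e-01]), 'contact_force': array([-0.12221751,  0.17148893,  0.17665191]), 'moment': array([ 0.03464293, -0.01343959,  0.02886055]), 'finger_force': 0.0, 'grip_width': 0.0929698419257628}
```

View pics/top1.png

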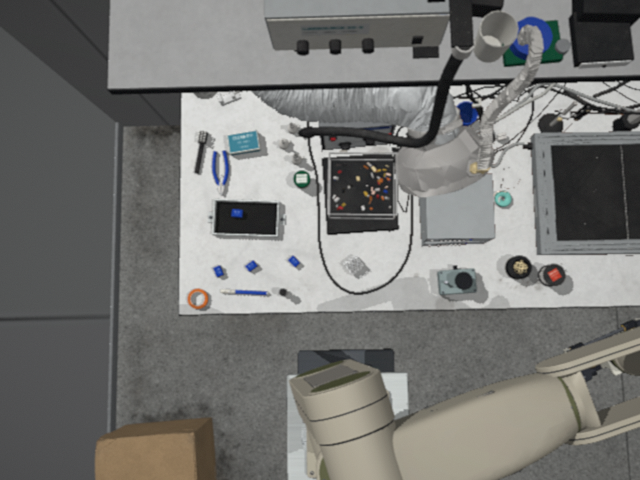

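View pics/side1.png

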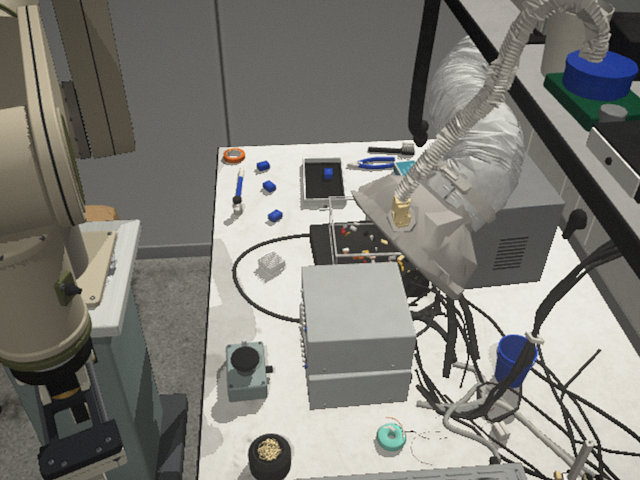

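Top view: the bench relays are at px (219,271), (252,266) and (294,261). The tray is at (247,218) with the loaded relay at (237,213), the vial at (283,292), and the pad at (464,282) with its post on the left. Next I'll fit the box silhouettes in both cameras to get exact poses.

```bash
cat > h.py <<'E'
from cell import *
import numpy as np,cv2
from scipy.spatial.transform import Rotation as R
from scipy.optimize import minimize
def proj(c,P):
    p=camera_params(c); Rm=R.from_euler('xyz',p["attitude"]).as_matrix()
    q=(np.atleast_2d(P)-p["position"])@Rm@p["mtx"].T
    return q[:,:2]/q[:,2:]
def ray(c,px,z):
    p=camera_params(c); Rm=R.from_euler('xyz',p["attitude"]).as_matrix()
    d=Rm@np.linalg.solve(p["mtx"],[px[0],px[1],1]); o=p["position"]
    return o+d*(z-o[2])/d[2]
def blue(im):
    f=im.astype(float); return np.clip((f[:,:,2]-np.maximum(f[:,:,0],f[:,:,1])-20)/60,0,1)
def box(x,y,yaw,z0,s=(.02,.028,.015)):
    g=np.array([[a*s[0]/2,b*s[1]/2,c*s[2]] for a in(-1,1) for b in(-1,1) for c in(0,1)])
    return R.from_euler('z',yaw).apply(g)+[x,y,z0]
def fit(ims,x,y,z0,r=14,K=6):
    D=[]
    for c,im in ims.items():
        u,v=np.round(proj(c,[x,y,z0+.0075])[0]).astype(int)
        w=blue(im)[v-r:v+r+1,u-r:u+r+1]; D.append((c,u-r,v-r,w))
    def cost(q):
        t=0
        for c,a,b,w in D:
            h=cv2.convexHull(proj(c,box(q[0]/1e3,q[1]/1e3,q[2]/57.3,z0)).astype(np.float32))[:,0]
            m=np.zeros(((2*r+1)*K,)*2,np.uint8)
            cv2.fillConvexPoly(m,np.round(((h-[a,b]+.5)*K-.5)*16).astype(np.int32),255,cv2.LINE_AA,4)
            s=cv2.resize(m,None,fx=1/K,fy=1/K,interpolation=cv2.INTER_AREA)/255.
            t+=((s-w)**2).sum()/max(w.sum(),1)
        return t
    best=min((minimize(cost,[x*1e3,y*1e3,k],method='Nelder-Mead',options=dict(initial_simplex=np.array([[x*1e3,y*1e3,k],[x*1e3+8,y*1e3,k],[x*1e3,y*1e3+8,k],[x*1e3,y*1e3,k+20]]))) for k in range(-90,90,30)),key=lambda o:o.fun)
    return np.round(best.x,1),round(best.fun,3)
E
python3 - <<'E'
from h import *
ims={c:cv2.imread(f"pics/{c}1.png")[:,:,::-1] for c in("top","side")}
for n,px,z in(("a",(219,271),0),("b",(252,266),0),("c",(294,261),0),("load",(237,213),.004)):
    g=ray("top",px,z+.012); print(n,g.round(3),"both",*fit(ims,g[0],g[1],z),[ (c,fit({c:ims[c]},g[0],g[1],z)) for c in ims])
print("tray corners",[ray("top",p,.018)[:2].round(3) for p in((214,201),(280,203),(280,236),(214,234))],"vial",ray("top",(283,292),.04).round(3))
t=cv2.resize(ims["top"][190:306,190:310],(600,580),interpolation=cv2.INTER_CUBIC)
cv2.imwrite("pics/crop1.png",t[:,:,::-1])
p=cv2.resize(ims["side"][320:420,200:300],(500,500),interpolation=cv2.INTER_CUBIC);cv2.imwrite("pics/crop2.png",p[:,:,::-1])
E
```

```text
Traceback (most recent call last):
  File "h.py", line 32, in fit
    best=min((minimize(cost,[x*1e3,y*1e3,k],method='Nelder-Mead',options=dict(initial_simplex=np.array([[x*1e3,y*1e3,k],[x*1e3+8,y*1e3,k],[x*1e3,y*1e3+8,k],[x*1e3,y*1e3,k+20]]))) for k in range(-90,90,30)),key=lambda o:o.fun)
  File "h.py", line 32, in <genexpr>
    best=min((minimize(cost,[x*1e3,y*1e3,k],method='Nelder-Mead',options=dict(initial_simplex=np.array([[x*1e3,y*1e3,k],[x*1e3+8,y*1e3,k],[x*1e3,y*1e3+8,k],[x*1e3,y*1e3,k+20]]))) for k in range(-90,90,30)),key=lambda o:o.fun)
              ~~~~~~~~^^^^^^^^^^^^^^^^^^^^^^^^^^^^^^^^^^^^^^^^^^^^^^^^^^^^^^^^^^^^^^^^^^^^^^^^^^^^^^^^^^^^^^^^^^^^^^^^^^^^^^^^^^^^^^^^^^^^^^^^^^^^^^^^^^^^^^^^^^^^^^^^^^^^^^^^^^^^
  File "h.py", line 26, in cost
    h=cv2.convexHull(proj(c,box(q[0]/1e3,q[1]/1e3,q[2]/57.3,z0)).astype(np.float32))[:,0]
                     ~~~~^^^^^^^^^^^^^^^^^^^^^^^^^^^^^^^^^^^^^^^
  File "h.py", line 6, in proj
    p=camera_params(c); Rm=R.from_euler('xyz',p["attitude"]).as_matrix()
ValueError: time passes only in moves, steps and waits
```

Too many `camera_params` calls, so I'll cache them.

```bash
sed -i 's/^def proj/import functools\ncamera_params=functools.lru_cache(None)(camera_params)\ndef proj/' h.py
cat > m.py <<'E'
from h import *
ims={c:cv2.imread(f"pics/{c}1.png")[:,:,::-1] for c in("top","side")}
t=cv2.resize(ims["top"][190:306,190:310],(600,580),interpolation=cv2.INTER_CUBIC)
cv2.imwrite("pics/crop1.png",t[:,:,::-1])
p=cv2.resize(ims["side"][320:420,200:300],(500,500),interpolation=cv2.INTER_CUBIC);cv2.imwrite("pics/crop2.png",p[:,:,::-1])
print("tray corners",[ray("top",p,.018)[:2].round(3) for p in((214,201),(280,203),(280,236),(214,234))],"vial",ray("top",(283,292),.04).round(3))
for n,px,z in(("a",(219,271),0),("b",(252,266),0),("c",(294,261),0),("load",(237,213),.004)):
    g=ray("top",px,z+.012); print(n,g.round(3),"both",*fit(ims,g[0],g[1],z),[ (c,fit({c:ims[c]},g[0],g[1],z)) for c in ims])
E
python3 m.py
```

```text
tray corners [array([0.619, 0.348]), array([0.609, 0.168]), array([0.519, 0.169]), array([0.528, 0.347])] vial [0.368 0.16  0.04 ]
a [0.428 0.335 0.012] both [428.7 338.6 -83.2] 0.803 [('top', (array([429.7, 338.4, -64.1]), np.float64(0.259))), ('side', (array([429.2, 341.7,  89.6]), np.float64(0.473)))]
b [0.44  0.246 0.012] both [441.5 250.4  19.2] 0.77 [('top', (array([441.3, 249.5,  37.2]), np.float64(0.212))), ('side', (array([441.5, 253. ,  14.4]), np.float64(0.481)))]
c [0.451 0.133 0.012] both [451.4 134.5 -46. ] 0.847 [('top', (array([451.5, 134.7, -46. ]), np.float64(0.164))), ('side', (array([450.7, 139.4,  88.2]), np.float64(0.554)))]
load [0.584 0.286 0.016] both [585.8 288.1  -6.9] 0.301 [('top', (array([586. , 287.6,  -6.2]), np.float64(0.037))), ('side', (array([585.8, 289.3,  -6.4]), np.float64(0.245)))]
```

View pics/crop1.png

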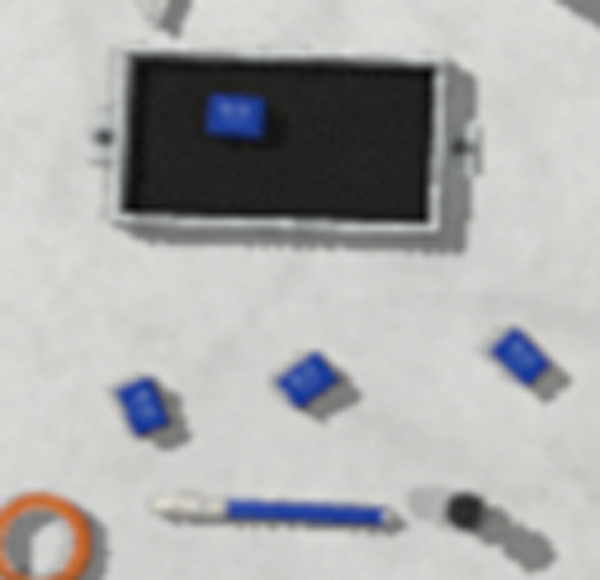

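View pics/crop2.png

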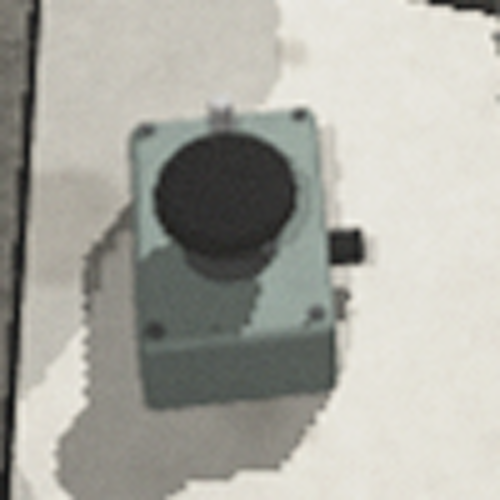

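```bash
cat >> h.py <<'E'
pi=np.pi
T0=np.array([.570,.261]); TY=-.055
def tray(x,y): 
    c,s=np.cos(TY),np.sin(TY); return T0+[c*x-s*y,s*x+c*y]
def near(yaw):  # half-turn equivalent needing least wrist turn
    return yaw
def say(t):
    s=readout.sense(); print(t,round(s["clock"],2),s["position"].round(4),"rot",s["ee_rot"].round(3),"w",round(s["grip_width"],4),"ff",round(s["finger_force"],2),"F",s["contact_force"].round(1),"q6",round(s["joint_positions"][5],2))
def pick(x,y,yaw,z=.027):
    robot.reach([x,y,.11],[pi,0,yaw]); robot.move_l([x,y,z],feed=.12); robot.close(15); say("grip")
    robot.move_l([x,y,.09],feed=.15); say("up")
def place(tx,ty,z=.032):
    p=tray(tx,ty); robot.reach([*p,.09],[pi,0,TY]); robot.move_l([*p,z],feed=.1,f_stop=6); say("down")
    robot.open_jaws(); robot.move_l([*p,.13],feed=.2); say("out")
E
python3 - <<'E'
from h import *
robot.reach([.2,-.38,.28],[pi,0,0]); robot.reach([.42,.02,.26],[pi,0,0]); say("way")
pick(.4413,.2505,.6)
E
```

```text
way 3.33 [0.4201 0.0192 0.2599] rot [ 3.141e+00  0.000e+00 -1.000e-03] w 0.0934 ff 0.0 F [-0.1 -0.2  0.7] q6 1.5
grip 6.27 [0.4413 0.2505 0.027 ] rot [3.142 0.    0.6  ] w 0.0277 ff 15.0 F [ 0.7 -0.2 -1.2] q6 1.39
up 6.83 [0.4412 0.2504 0.0897] rot [ 3.142 -0.     0.6  ] w 0.0279 ff 15.0 F [ 0.2 -0.7 -0.8] q6 1.39
```

Run:
```python
from h import *
place(-.032,-.005)
robot.reach([.40,.03,.2],[pi,0,-.8]); say("hover")
im={c:snapshot(c) for c in("top","side")}
t=[cv2.resize(im["top"][190:306,190:310],(480,464),interpolation=cv2.INTER_CUBIC),cv2.resize(im["side"][142:232,220:360],(316,203))]
o=np.zeros((464,800,3),np.uint8);o[:,:480]=t[0];o[:203,482:798]=t[1]
cv2.imwrite("pics/p1.png",o[:,:,::-1])
g=tray(-.032,-.005)
for c in im: print(c,fit({c:im[c]},*g,.004),"load",fit({c:im[c]},.586,.288,.004))
```

```text
down 8.06 [0.5364 0.2574 0.0303] rot [ 3.141e+00  2.000e-03 -5.400e-02] w 0.0279 ff 15.0 F [1.  0.3 1.7] q6 1.99
out 9.84 [0.5373 0.2576 0.1291] rot [ 3.14   0.004 -0.055] w 0.0931 ff 0.0 F [-0.8 -0.6 -0.1] q6 1.99
hover 10.91 [0.4002 0.0304 0.1995] rot [ 3.141e+00  1.000e-03 -7.990e-01] w 0.0931 ff 0.0 F [ 1.3  0.5 -0.5] q6 2.32
top (array([538.8, 256.5,  -8. ]), np.float64(0.195)) load (array([586. , 287.5,  -6.1]), np.float64(0.118))
side (array([538.1, 258.5,  -4.3]), np.float64(0.359)) load (array([585.8, 289.2,  -6.5]), np.float64(0.223))
```

View pics/p1.png

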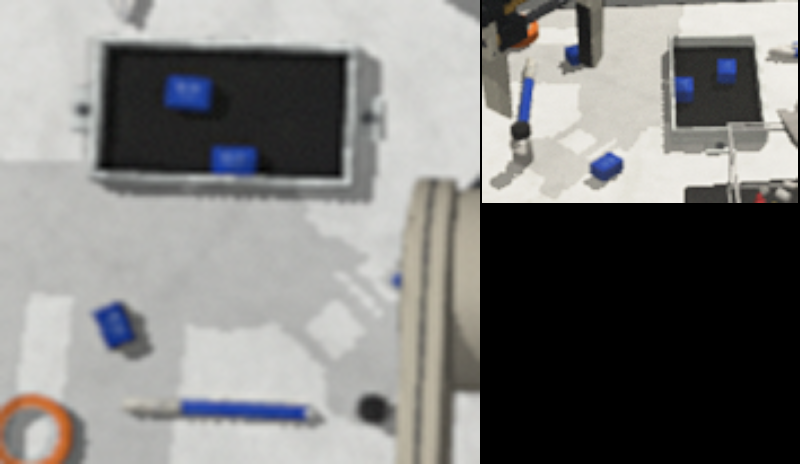

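The first relay is flat in the tray at about (0.538, 0.257), near the front wall, and the loaded one hasn't moved. The second goes into the corridor between them.

Run:
```python
from h import *
pick(.4515,.136,-.80)
s=readout.sense()
if s["grip_width"]>.015:
    place(-.0078,-.005)
    robot.reach([.40,.0,.25],[pi,0,0]); say("hover")
    robot.reach([.25,-.32,.25],[pi,0,0])
    im={c:snapshot(c) for c in("top","side")}
    o=np.zeros((464,800,3),np.uint8);o[:,:480]=cv2.resize(im["top"][190:306,190:310],(480,464),interpolation=cv2.INTER_CUBIC);o[:203,482:798]=cv2.resize(im["side"][142:232,220:360],(316,203))
    o[210:460,482:798]=cv2.resize(im["side"][320:420,190:316],(316,250))
    cv2.imwrite("pics/p2.png",o[:,:,::-1])
    for c in im:
        for n in("pad_top","index_top"): print(c,n,[(d["point"],d["confidence"]) for d in finder.place_of(c,n)])
    say("end")
```

```text
grip 13.52 [0.4515 0.136  0.027 ] rot [ 3.142  0.    -0.8  ] w 0.0278 ff 15.0 F [-0.9  0.1 -0.4] q6 2.55
up 14.08 [0.4514 0.136  0.0896] rot [-3.141 -0.    -0.8  ] w 0.0277 ff 15.0 F [-0.4 -1.1 -0.5] q6 2.55
down 15.38 [0.5602 0.2553 0.0299] rot [ 3.14e+00  3.00e-03 -5.60e-02] w 0.0275 ff 15.0 F [ 0.7 -0.3  1.5] q6 1.97
out 17.16 [0.5615 0.2563 0.129 ] rot [ 3.139  0.005 -0.055] w 0.093 ff 0.0 F [-0.4 -1.  -0.2] q6 1.97
hover 18.39 [4.001e-01 4.000e-04 2.494e-01] rot [-3.141e+00  1.000e-03  0.000e+00] w 0.093 ff 0.0 F [ 0.7 -0.2 -0.4] q6 1.44
top pad_top [([0.3851, -0.3049, 0.0639], 0.79), ([0.5585, 0.2569, 0.0123], 0.62), ([0.3846, -0.2565, 0.056], 0.27)]
top index_top [([0.3836, -0.2604, 0.0567], 0.68)]
side pad_top [([0.3873, -0.3058, 0.0691], 0.85), ([0.4402, -0.0202, 0.0007], 0.49)]
side index_top []
end 20.02 [ 0.2505 -0.3196  0.25  ] rot [ 3.142e+00 -0.000e+00  1.000e-03] w 0.0929 ff 0.0 F [ 0.9 -0.1 -0.6] q6 0.54
```

View pics/p2.png

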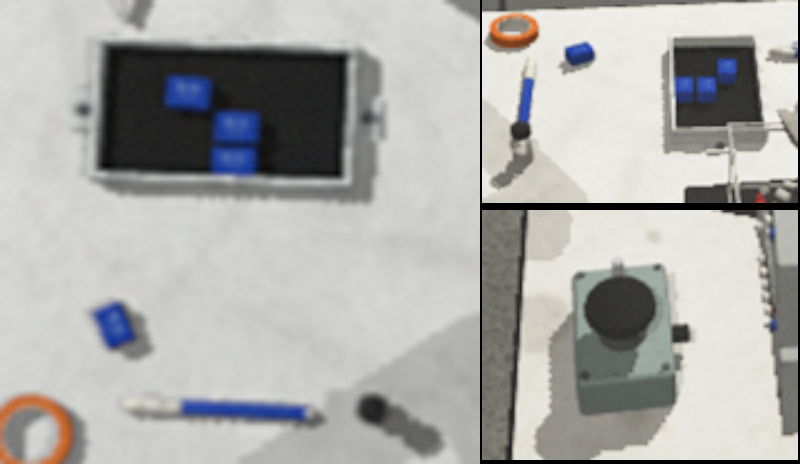

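All three relays lie flat and separate in the tray, and the spare and vial haven't moved. Now I'll press the pad with closed fingers, with the tip target at z = 0.057 (TCP 0.079).

Run:
```python
from h import *
robot.close(15); P=[.3865,-.308]
robot.reach([*P,.13],[pi,0,0]); say("above")
robot.move_l([*P,.093],feed=.1); say("pre")
for z in(.088,.085,.082,.079):
    robot.move_l([*P,z],feed=.02); robot.dwell(.2); say(z)
    if -readout.sense()["contact_force"][2]>20 : break
robot.dwell(.5); say("hold")
im=snapshot("side"); cv2.imwrite("pics/p3.png",cv2.resize(im[300:440,150:350],(800,560),interpolation=cv2.INTER_CUBIC)[:,:,::-1])
```

```text
above 22.23 [ 0.3863 -0.3083  0.1306] rot [3.141e+00 0.000e+00 1.000e-03] w 0.0007 ff 0.0 F [-0.1 -0.2 -0.1] q6 0.79
pre 22.74 [ 0.3863 -0.3085  0.0936] rot [ 3.141e+00 -0.000e+00 -1.000e-03] w 0.0004 ff 0.0 F [-0.  -0.4  0.5] q6 0.79
0.088 23.34 [ 0.3869 -0.3085  0.0886] rot [ 3.141e+00 -1.000e-03  0.000e+00] w 0.0006 ff 1.63 F [ 1.4 -1.4  3. ] q6 0.79
0.085 23.84 [ 0.3869 -0.3083  0.0854] rot [ 3.141e+00 -1.000e-03  0.000e+00] w 0.0003 ff 2.53 F [ 2.  -2.4  4.8] q6 0.79
0.082 24.34 [ 0.3869 -0.3084  0.0825] rot [ 3.141e+00 -1.000e-03 -0.000e+00] w 0.0005 ff 3.33 F [ 0.5 -1.5  6.9] q6 0.79
0.079 24.84 [ 0.3869 -0.3084  0.0797] rot [ 3.141e+00 -1.000e-03  0.000e+00] w 0.0005 ff 4.18 F [ 0.7 -1.7  8.5] q6 0.79
hold 25.34 [ 0.3869 -0.3084  0.0797] rot [ 3.141e+00 -1.000e-03 -0.000e+00] w 0.0 ff 4.18 F [-0.  -1.5  8.7] q6 0.79
```

View pics/p3.png

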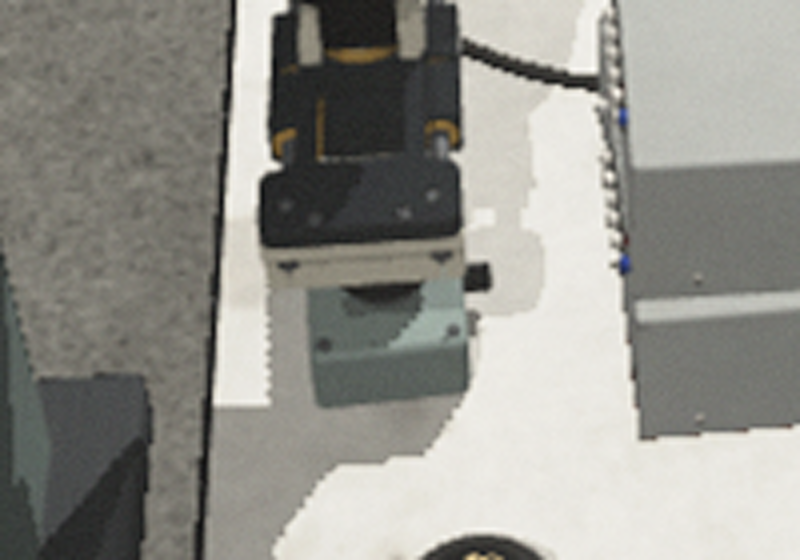

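The gripper is centred over the pad and pushing with 8.7 N. The tips are at z = 0.0577, so travel is about 9.3 mm, which agrees with the spring figures. Handing in.

```bash
python3 -c "
from h import *
print(job.job_done())"
```

```text
the job is handed in; nothing more can be done
None
```

The job is handed in at about 25 s on the robot clock: three relays lie flat and separate in the tray, the spare is in its place, and the arm is holding the pad about 9 mm down with 8.7 N; the hand-in returned no verdict.

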